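Draw out the telescopic window squeegee to its second stop and hold it ready

ROBOT

A 6-joint arm with a two-finger parallel gripper is mounted at the origin on the work surface. World frame = base frame: x ahead of the robot, y to its left, z up, the work surface at z = 0. Lengths are in mm, angles in degrees, forces in N, time in s.
With the tool pointing down it reaches from about 350 to 850 mm from the base axis. Payload 8.1 kg.
Tool frame: the origin (TCP) lies midway between the tips of the shut fingers; the grasp point (between the pads) lies hold_point_z behind it (hold_point_z is the distance from the TCP to the grasp point, in mm); z points along the fingers, x is the direction in which the jaws open and shut, and the axes are right-handed (so a half turn about z gives the same grasp; the last joint's range is limited). The gripper opens to 85 mm and grips with 20 to 120 N. Pads are 22 mm wide; open, the fingers measure 114 mm over their backs; the gripper's body (76 mm by 85 mm) begins 54 mm behind the grasp point. The pads swing forward as they close: fully open they stand 13 mm farther back than shut.
Start: joints at [61.398, 7.471, 85.268, -0, 87.261, -4.893], TCP at [241.235, 549.373, 231.292] pointing down, gripper open.
Joint ranges: [-169.43, 169.43], [-51.17, 129.36], [1.28, 143.12], [-76.62, 256.62], [0, 156.53], [-152.29, 152.29]. Speed limits (degrees/s): [136.94, 136.94, 159.86, 180, 180, 180].

INTERFACE

Orientations are given as [roll, pitch, yaw] about the fixed x, y, z axes, in that order (R = Rz(yaw) Ry(pitch) Rx(roll)).
In Python, from bench import * gives the robot as it stands.
- The arm moves only by the shell command python3 -m pendant 'ROWS' [OPENING] [FORCE]. ROWS is JSON, a list that holds one entry, the list of rows, each a list of 4 numbers: the shift along the tool's x, y, z normalised to -1 to 1, where 1 is 0.02 m, then the turn about the tool's z normalised to -1 to 1, where 1 is 0.08 rad. A call has exactly 10 rows; each row shifts and turns the pose as measured when the row begins, along the tool's axes as they then stand; what a row does not reach is not made up. A row lasts 1/12 s, in which the tool goes at most 41.7 mm and 7.16 degrees, less where a joint would pass 70% of its speed; a pose out of reach is approached as far as the arm can. A call with a number of a shift or a turn outside -1 to 1 is refused whole. A call with a gripper value outside its range is refused whole. OPENING is the gripper's target within -1 to 1 (fully open at 1, half-way at 0, shut at -1), set as the call begins (- or left out, the last holds). The fingers move at their own pace and stop on an object; FORCE is the grip in N (left out, the last holds). Time passes only in rows, so rows that do not move let the fingers close, or fill a call up. It gives the time, the measured TCP pose, the force and the opening at its end, in the units of the state.
- sense(): the state, without advancing time (a new reading comes with each control period).
- snapshot(name): name is "side" or "top" or "wrist"; returns the picture (420x560x3 uint8, red, green, blue); there is no depth.
- calibration(name): a dict with "mtx" (3x3 intrinsics, pixels), "D" ([k1, k2, p1, p2, k3] as OpenCV has them; the pictures are not rectified), "world_to_cam" (4x4, takes a point from world to camera coordinates); the wrist camera has in their place "hand_eye" (4x4, takes a point from camera to tool coordinates, whose origin is the TCP and whose axes are the tool frame's). Camera axes: x right, y down, z forward; pixel columns grow to the right and rows downward; lengths in mm; the calibration is good to about 2 mm. A picture is of the moment at which its call begins: read the wrist's pose just before it. calibration takes no time and is no camera call.
- hand_in(): hands the job in, once; it reports no verdict.
The state is a dict: "time": time; "joint_pos": joint angles; "qd": joint speeds; "joint_efforts": joint torques, N m; "tool_pos": TCP position; "tcp_rot": TCP orientation; "ft_force": force on the tool from outside, world axes, zero at the start; "wrist_torque": the same for the moment, N m; "finger_gap": finger opening in mm.
Only numpy, scipy, OpenCV 4.12 (cv2) and the standard library are available. Lean on these libraries where they do the work, as an engineer would, in place of code of your own. Each camera call takes 0.05 s, during which the arm holds its last target.

TASK

Get the telescopic window squeegee ready for the high panes: while it lies in its wooden rest, squeeze in the button on the side of its handle, pull the handle straight back past the first stop to the second, and let the button spring out so that it locks. Then, gripping the handle clear of the button, lift the squeegee level out of the rest until all of it is about a hand's breadth (8 cm) higher than it lay, and finish while still holding it there, extended, locked and still. Leave the jars, bowl and pestle where they stand.

Things in the scene. Friction and masses are not known exactly. Their poses are not given: they have to be found in the camera images.
- handle (a point): Centre of the squeegee's handle: flat-sided grey plastic bar with a black collar at its mouth and a ribbed black sleeve on its rear half, 200 mm long, 30 wide, 24 high, lying level with its centre line 52 mm above the shelf. x points along the tool to the head (mouth 100 mm ahead, butt 100 mm behind), y across (button on the -y side), z up. The loose tool weighs 0.28 to 0.45 kg.
- button_face (a point): Centre of the outer face of the round black button, 17 mm across, that sticks out 6 mm from the handle's -y side at mid height, 25 mm from the handle's centre towards the mouth. It goes straight into the handle (+y): a grip across the handle here, one finger on it, the other on the far side, squeezes it in. Spring: 4 N at first, 9 N when flush. Axes as the handle's.
- head (a point): Centre of the squeegee's head: aluminium channel 200 mm long in y, 22 in x, 16 high, with a rubber lip 15 mm farther to +x. It sits on a 14 mm square aluminium tube that slides in the handle. Closed, it lies 166 mm from the handle's centre (66 mm ahead of the mouth); drawn out, up to 100 mm more. Axes as the handle's.
- telescope (a joint): How far the tube is drawn out of the handle, m: 0 closed (the start), 0.050 first stop, 0.100 second stop and end of travel. At all three a bolt worked by the button locks it. With the button in it slides against 3 N of friction. If the button is let go between stops, the bolt rides on the tube and snaps in at the next stop, within 1.5 mm of it.
- button (a joint): How far the button is pressed in, m: 0 sprung out (bolt in a hole, locked), beyond 0.0045 the bolt is clear, 0.006 flush with the handle's side. Between stops it cannot come out.
- squeegee: The squeegee (a loose tool: handle, tube, head and button); its origin is the centre of the handle's mouth on the tool's centre line, 52 mm above the shelf; x towards the head, y across, z up. Balance point when drawn out: about 20 mm from the mouth, towards the butt.
- rest: The wooden rest, screwed to the shelf: board 250 x 64 x 12 mm under the tool, x = -175 to +75 mm. x along the tool to the head, z up, origin at shelf height below the closed handle's mouth. At x = -145 mm a block 16 mm long, 22 wide, narrower than the handle, top at 40 mm, carries the handle and lets it slide back; fingers pass on both sides.
- fork (a point): Centre between the two upright wooden prongs of the rest, at the height of the tool's centre line (52 mm), 46 mm ahead of the rest's origin. The prongs are 12 mm thick, 20 mm apart, tops 69 mm above the shelf; they straddle the tube just behind the head and hold the head back when the handle is pulled. The tool lifts straight up out of them.
- jar_tall_mid (a point): Middle (82 mm up) of an empty glass pickling jar with clip-on lid, 90 mm across, 175 mm high, standing upright: leave alone.
- jar_short_mid (a point): Middle (58 mm up) of an empty glass pickling jar with clip-on lid, 92 mm across, 125 mm high, standing upright: leave alone.
- bowl_mid (a point): Middle (26 mm up) of a small white ceramic bowl standing upside down, 116 mm across, 53 mm high: leave alone.
- pestle_mid (a point): Middle (70 mm up) of a wooden pestle standing on its broad end, 48 mm across, 143 mm high: leave alone.

How it is judged:
By the outcome, as a careful person would: the job done as asked, in the order asked, and still so for the second after the job is handed in, while the arm keeps its last pose, push and grip.
It also fails if it takes over 42 s, if anything falls off the work surface, if the arm or the gripper's body presses on something with over 40 N, if the wrist force passes 120 N, or if a joint passes its speed limit or range.

## Working session

There is one attempt and no reset: what is moved stays moved. The work goes in short steps, Python scripts to look and compute and a shell command to move; the robot and the scene stay as the last step left them, time stands still between calls to the robot, and variables do not carry over. Pictures are saved under pics/ and viewed, and the job is handed in when it is done.

```bash
ls; mkdir -p pics; python3 - <<'E'
from bench import *
import cv2
print(sense())
for n in ("side","top","wrist"):
    im=snapshot(n); cv2.imwrite(f"pics/{n}0.png",im[:,:,::-1])
    c=calibration(n); print(n,{k:__import__('numpy').round(v,3).tolist() for k,v in c.items()})
E
```

```text
pics
{'time': 0.0, 'joint_pos': array([ 6.13988323e+01,  7.51434336e+00,  8.53278696e+01, -2.53657698e-04,
        8.72616127e+01, -4.89223190e+00]), 'qd': array([-0.07710449,  0.02244006, -0.03170626, -0.0815822 ,  0.05440154,
       -0.00061626]), 'joint_efforts': array([ 2.08161160e-03, -5.69409049e+01, -5.00549340e+01, -2.63153134e-05,
        1.50970789e-02, -3.92753896e-05]), 'tool_pos': array([240.96937955, 548.89846764, 230.26591205]), 'tcp_rot': array([-1.79991398e+02,  1.03468998e-01,  6.62910843e+01]), 'ft_force': array([0.07877012, 0.29554662, 0.08417313]), 'wrist_torque': array([ 0.0008651 ,  0.01682188, -0.01461355]), 'finger_gap': 85.24825938072821}
side {'mtx': [[470.656, 0.0, 272.92], [0.0, 470.656, 208.07], [0.0, 0.0, 1.0]], 'D': [-0.045, 0.0, 0.0, 0.0, 0.0], 'world_to_cam': [[-0.917, 0.398, 0.015, 566.653], [0.253, 0.612, -0.749, -81.023], [-0.307, -0.683, -0.662, 1654.221], [0.0, 0.0, 0.0, 1.0]]}
top {'mtx': [[529.59, 0.0, 278.981], [0.0, 529.59, 214.349], [0.0, 0.0, 1.0]], 'D': [0.024, 0.0, 0.0, 0.0, 0.0], 'world_to_cam': [[-0.018, -1.0, -0.002, 11.911], [-0.978, 0.018, -0.207, 619.938], [0.207, -0.002, -0.978, 1636.37], [0.0, 0.0, 0.0, 1.0]]}
wrist {'mtx': [[324.918, 0.0, 281.261], [0.0, 324.918, 210.963], [0.0, 0.0, 1.0]], 'D': [-0.04, 0.0, 0.0, 0.0, 0.0], 'hand_eye': [[1.0, 0.0, 0.001, -0.295], [-0.001, 0.958, 0.287, -71.417], [-0.001, -0.287, 0.958, -142.302], [0.0, 0.0, 0.0, 1.0]]}
```

View pics/top0.png

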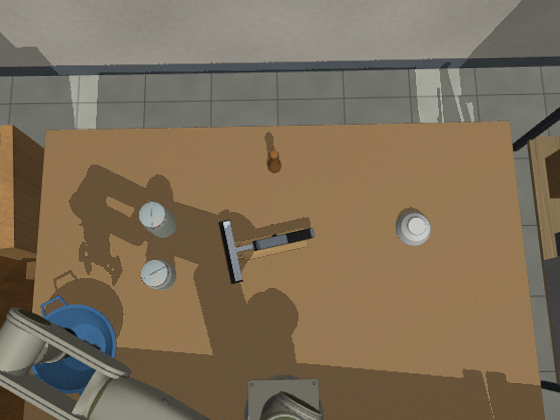

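View pics/side0.png

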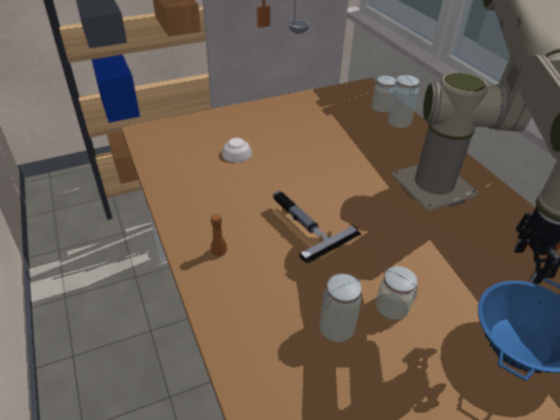

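View pics/wrist0.png

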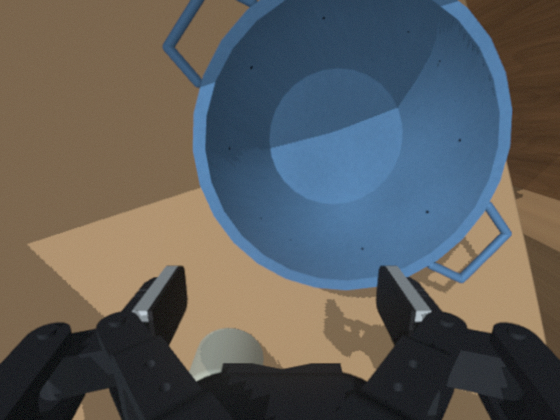

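```bash
python3 -c "
import bench
print([n for n in dir(bench) if not n.startswith('_')]); print(getattr(bench,'hold_point_z',None))"
```

```text
['PlanningError', 'calibration', 'hand_in', 'hold_point_z', 'sense', 'snapshot']
18.700000000000003
```

```bash
cat > h.py <<'E'
import numpy as np, cv2
from bench import *
from scipy.spatial.transform import Rotation as Ro
def cam(name,st=None):
    c=calibration(name)
    if name!="wrist": W=np.array(c["world_to_cam"]); return c,W
    T=np.eye(4);T[:3,:3]=Ro.from_euler('xyz',st["tcp_rot"],degrees=True).as_matrix();T[:3,3]=st["tool_pos"]
    return c,np.linalg.inv(T@np.array(c["hand_eye"]))
def ray(name,px,st=None):
    c,W=cam(name,st)
    u=cv2.undistortPoints(np.array(px,float).reshape(-1,1,2),np.array(c["mtx"]),np.array(c["D"])).reshape(-1,2)
    d=np.c_[u,np.ones(len(u))]@W[:3,:3]; o=-W[:3,:3].T@W[:3,3]
    return o,d
def onplane(name,px,z,st=None):
    o,d=ray(name,px,st); return o+d*((z-o[2])/d[:,2])[:,None]
def proj(name,P,st=None):
    c,W=cam(name,st)
    r=cv2.Rodrigues(W[:3,:3])[0]
    return cv2.projectPoints(np.array(P,float).reshape(-1,1,3),r,W[:3,3],np.array(c["mtx"]),np.array(c["D"]))[0].reshape(-1,2)
def show(name,crop,k,out):
    im=snapshot(name)[:,:,::-1]; u0,v0,u1,v1=crop
    cv2.imwrite(out,cv2.resize(im[v0:v1,u0:u1],None,fx=k,fy=k,interpolation=cv2.INTER_CUBIC)); return im
E
python3 - <<'E'
from h import *
show("top",(200,200,340,300),5,"pics/topz.png")
show("side",(260,180,370,270),6,"pics/sidez.png")
E
```

```text
(no output)
```

View pics/topz.png

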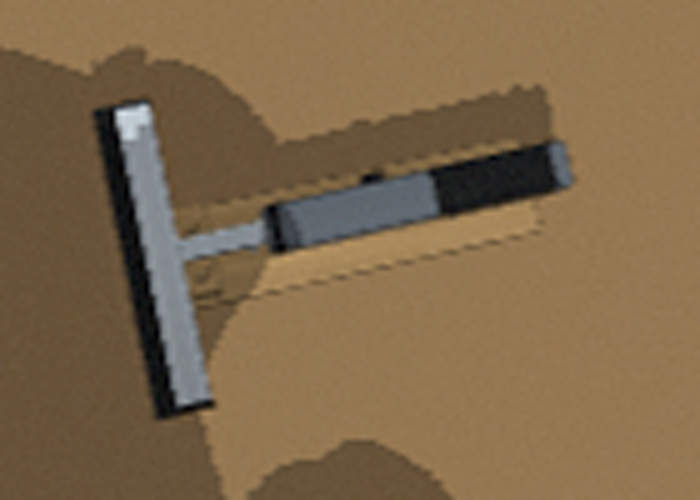

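View pics/sidez.png

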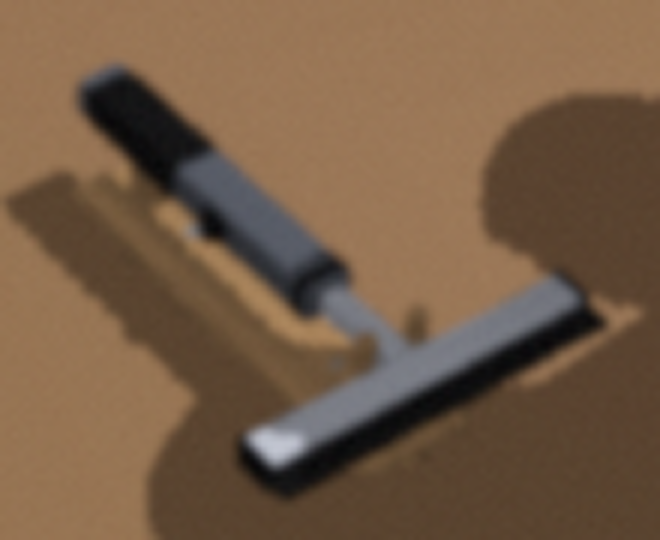

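```bash
python3 - <<'E'
from h import *
f=lambda L:(np.array(L,float)+.5)/5-.5+[200,200]
c,W=cam("top"); print("cam",-W[:3,:3].T@W[:3,3])
P=onplane("top",f([(268,208),(557,141),(280,252),(573,186),(373,178),(433,172),(441,216)]),64); print(P.round(1))
H=onplane("top",f([(115,108),(150,102),(176,407),(213,402)]),60); print("head",H.round(1), H.mean(0))
d=P[1]-P[0]; print(np.degrees(np.arctan2(-d[1],-d[0])),np.linalg.norm(d)); d=P[3]-P[2];print(np.degrees(np.arctan2(-d[1],-d[0])),np.linalg.norm(d))
m=P[:4].mean(0);print("centre",m)
d=H[2]-H[0]+H[3]-H[1];print("headdir",np.degrees(np.arctan2(d[1],d[0]))-90,np.linalg.norm(d)/2)
g=lambda L:(np.array(L,float)+.5)/6-.5+[260,180]
S=onplane("side",g([(123,68),(83,100),(350,272),(303,305)]),64)
print("side",S.round(1))
for n,px,z in(("tall",(153,213),175),("short",(156,272),125),("bowl",(416,227),53),("pestle",(274,153),143)): print(n,onplane("top",[px],z).round())
E
```

```text
cam [ 268.70476691    4.17263562 1729.14806042]
[[ 534.5   84.    64. ]
 [ 574.4 -101.    64. ]
 [ 506.2   76.7   64. ]
 [ 545.1 -110.3   64. ]
 [ 552.6   17.    64. ]
 [ 555.8  -21.3   64. ]
 [ 527.3  -25.8   64. ]]
head [[601.9 182.   60. ]
 [605.4 159.5  60. ]
 [410.  142.9  60. ]
 [412.7 119.7  60. ]] [507.51131279 151.03654403  60.        ]
102.16390459828234 189.29967001324098
101.7565003130825 190.9673944773422
centre [540.02791232 -12.64724707  64.        ]
headdir -258.422441824012 196.34268916589338
side [[ 547.6 -106.1   64. ]
 [ 578.1  -89.8   64. ]
 [ 508.4   82.2   64. ]
 [ 540.6   94.2   64. ]]
tall [[608. 378. 175.]]
short [[436. 376. 125.]]
bowl [[ 573. -439.   53.]]
pestle [[800.  13. 143.]]
```

```bash
python3 -m pendant '[[[-0.76,1,0,0],[-0.76,1,0,0],[-0.76,1,0,0],[-0.76,1,0,0],[-0.76,1,0,0],[-0.76,1,0,0],[-0.76,1,0,0],[-0.76,1,0,0],[-0.76,1,0,0],[-0.76,1,0,0]]]' 1 50
```

```text
time: 1.08
tool_pos: [364.2, 323.7, 228.6]
tcp_rot: [-179.9, 0.1, 66.8]
ft_force: [0.8, 0.2, -0.5]
finger_gap: 85.5
```

```bash
python3 -m pendant '[[[-0.76,1,0,0],[-0.76,1,0,0],[-0.76,1,0,0],[-0.76,1,0,0],[-0.76,1,0,0],[-0.76,1,0,0],[-0.76,1,0,0],[-0.76,1,0,0],[-0.76,1,0,0],[-0.76,1,0,0]]]'
```

```text
time: 1.92
tool_pos: [492.0, 93.0, 228.8]
tcp_rot: [-180.0, 0.0, 66.8]
ft_force: [-0.2, 0.7, -0.6]
finger_gap: 85.6
```

```bash
python3 -m pendant '[[[-0.7,0.93,0,0],[-0.7,0.93,0,0],[-0.7,0.93,0,0],[-0.7,0.93,0,0],[0,0,0,1],[0,0,0,1],[0,0,0,1],[0,0,0,1],[0,0,0,1],[0,0,0,1]]]'
```

```text
time: 2.75
tool_pos: [541.6, 0.5, 227.3]
tcp_rot: [180.0, 0.2, 37.8]
ft_force: [-0.0, 1.0, 0.7]
finger_gap: 85.4
```

```bash
python3 -m pendant '[[[0,0,0,1],[0,0,0,1],[0,0,0,1],[0,0,0,1],[0,0,0,1],[0,0,0,1],[0,0,0,0],[0,0,0,0],[0,0,0,0],[0,0,0,0]]]'; python3 - <<'E'
from h import *
s=sense(); print(s["tool_pos"],s["tcp_rot"]); im=snapshot("wrist"); cv2.imwrite("pics/w1.png",im[:,:,::-1])
E
```

```text
time: 3.58
tool_pos: [540.8, 0.3, 226.2]
tcp_rot: [179.9, 0.3, 9.0]
ft_force: [0.6, 0.3, -0.0]
finger_gap: 85.4
[5.40774228e+02 3.08567715e-01 2.26171460e+02] [179.94039487   0.26190184   8.96867892]
```

View pics/w1.png

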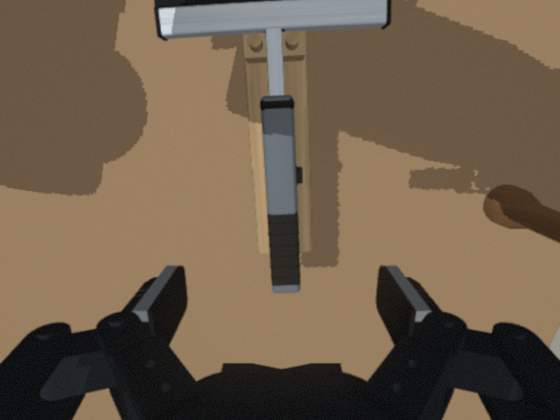

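```bash
python3 - <<'E'
from h import *
s=sense()
im=snapshot("wrist")[:,:,::-1]
cv2.imwrite("pics/w1z.png",cv2.resize(im[85:300,220:340],None,fx=2.7,fy=2.7,interpolation=cv2.INTER_CUBIC))
P=onplane("wrist",[(263,104),(293,104),(272,290),(299,290),(300,175)],64,s)
P[4]=onplane("wrist",[(299,175)],52,s)
print(P.round(1)); print(P[:4].mean(0))
a=(P[0]+P[1])/2-(P[2]+P[3])/2; print(np.degrees(np.arctan2(a[1],a[0])),np.linalg.norm(a),np.linalg.norm(P[1]-P[0]),np.linalg.norm(P[3]-P[2]))
E
```

```text
[[ 512.7   77.5   64. ]
 [ 539.2   81.7   64. ]
 [ 548.4 -106.2   64. ]
 [ 576.6 -101.7   64. ]
 [ 556.4   17.1   52. ]]
[544.20275399 -12.2034975   64.        ]
101.25273661386373 187.14786560051667 26.81693307130405 28.545449945261844
```

View pics/w1z.png

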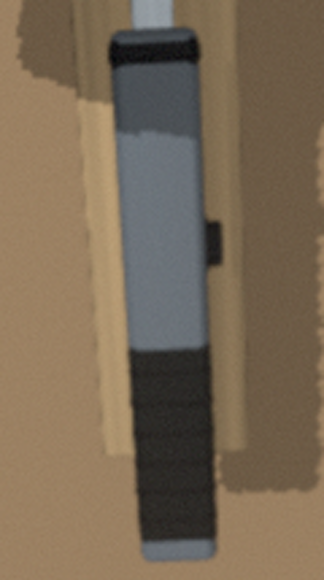

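```bash
python3 - <<'E'
from h import *
s=sense()
f=lambda L:(np.array(L,float)+.5)/2.7-.5+[220,85]
P=onplane("wrist",f([(112,66),(197,66),(140,540),(214,540),(154,32),(179,558)]),64,s)
print(P.round(1))
m1,m2=(P[0]+P[1])/2,(P[2]+P[3])/2;a=m1-m2;a/=np.linalg.norm(a);print(np.degrees(np.arctan2(a[1],a[0])),[np.linalg.norm(P[i+1]-P[i]) for i in(0,2)], np.linalg.norm(P[4]-P[5]))
c=(P[4]+P[5])/2;n=np.array([-a[1],a[0],0]);c=c+n*np.dot(m1-c,n); print("centre",c)
b=onplane("wrist",f([(222,243)]),52,s)[0];print("button",b,(b-c)@a,(b-c)@n)
E
```

```text
[[ 511.7   72.9   64. ]
 [ 539.6   77.3   64. ]
 [ 546.9 -100.    64. ]
 [ 575.3  -95.5   64. ]
 [ 523.9   85.7   64. ]
 [ 563.2 -105.5   64. ]]
101.58672271049227 [np.float64(28.25345220064712), np.float64(28.81413212441709)] 195.17103746687616
centre [543.11867385  -9.96023634  64.        ]
button [559.18320921  17.930639    52.        ] 24.09593340235285 -21.339077227484662
```

```bash
python3 -m pendant '[[[0,0,0,-0.6],[0,-0.75,0,0],[0,0,1,0],[0,0,1,0],[0,0,1,0],[0,0,1,0],[0,0,1,0],[0,0,1,0],[0,0,0,0],[0,0,0,0]]]'; python3 - <<'E'
from h import *
s=sense(); print(s["tool_pos"],s["tcp_rot"]); im=snapshot("wrist"); cv2.imwrite("pics/w2.png",im[:,:,::-1])
E
```

```text
time: 4.52
tool_pos: [539.5, 15.4, 104.6]
tcp_rot: [179.9, -0.1, 12.3]
ft_force: [0.7, -0.3, 0.8]
finger_gap: 85.0
[539.466421    15.37351327 104.62676913] [ 1.79858710e+02 -8.42146780e-02  1.23230785e+01]
```

View pics/w2.png

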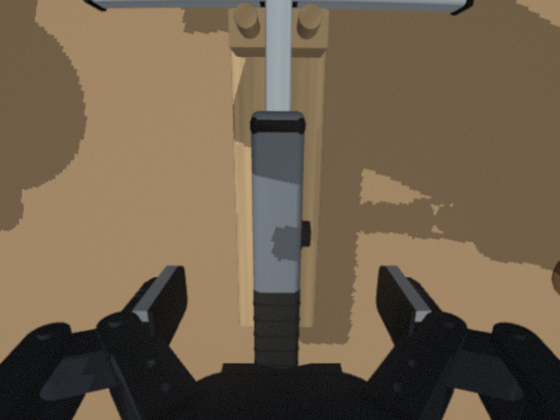

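```bash
python3 - <<'E'
from h import *
s=sense()
R=Ro.from_euler('xyz',s["tcp_rot"],degrees=True).as_matrix()
P=onplane("wrist",[(251.5,140),(304.5,140),(254,285),(301.5,285),(278,113)],64,s)
b=onplane("wrist",[(307,223),(307,234),(307,246)],52,s)
for p in np.r_[P,b]: print(p.round(1),((p-s["tool_pos"])@R).round(1))
m=(P[0]+P[1]-P[2]-P[3]);print(np.degrees(np.arctan2(m[1],m[0])))
E
```

```text
[511.8  68.8  64. ] [-15.4 -58.1  40.4]
[540.4  75.   64. ] [ 13.9 -58.1  40.4]
[530.3 -19.   64. ] [-16.1  31.6  40.6]
[559.6 -12.7  64. ] [13.9 31.7 40.6]
[523.1  85.9  64. ] [ -0.7 -72.4  40.3]
[555.1  24.5  52. ] [17.4 -5.6 52.5]
[556.8  17.3  52. ] [17.6  1.8 52.5]
[558.8   9.2  52. ] [17.8 10.1 52.5]
102.08532937362638
```

```bash
python3 -m pendant '[[[-0.05,0.11,0.88,0],[0,0,0.88,0],[0,0,0.88,0],[0,0,0.88,0],[0,0,0,0],[0,0,0,0],[0,0,0,0],[0,0,0,0],[0,0,0,0],[0,0,0,0]]]'; python3 - <<'E'
from h import *
s=sense(); print(s["tool_pos"],s["tcp_rot"]); im=snapshot("wrist"); cv2.imwrite("pics/w3.png",im[:,:,::-1])
E
```

```text
time: 5.4
tool_pos: [551.2, 12.0, 50.1]
tcp_rot: [179.5, -1.4, 12.4]
ft_force: [0.1, 0.3, 0.0]
finger_gap: 85.8
[551.17368031  11.96927509  50.06040341] [179.47439625  -1.37770259  12.44494382]
```

View pics/w3.png

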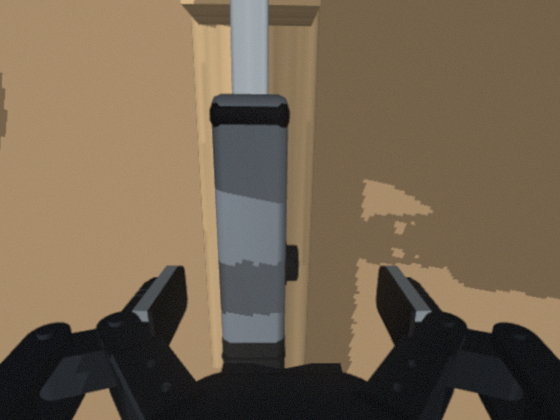

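```bash
python3 - <<'E'
from h import *
s=sense(); print(s["joint_pos"],s["joint_efforts"],s["qd"],s["ft_force"],s["wrist_torque"])
E
```

```text
[ -4.00910026   8.09131451 104.40593949  -0.12541795  66.01343473
 -16.39969895] [ 1.44578706e-02 -5.08850956e+01 -4.32443583e+01 -1.69972546e-02
 -4.07433033e-02 -2.39566089e-04] [ 0.07839339  0.24548888  0.30791193 -0.11476641 -0.32502267 -0.00512317] [ 0.04401209 -0.48200071  0.06267956] [ 0.01199137 -0.02194838  0.01752438]
```

```bash
python3 -m pendant '[[[-0.3,0,0,0],[-0.3,0,0,0],[0,0,0,0],[0,0,0,0],[0,0,0,0],[0,0,0,0],[0,0,0,0],[0,0,0,0],[0,0,0,0],[0,0,0,0]]]'; python3 - <<'E'
from h import *
s=sense(); print(s["joint_pos"])
E
```

```text
time: 6.28
tool_pos: [538.5, 9.0, 50.7]
tcp_rot: [179.5, -1.4, 12.4]
ft_force: [0.3, -0.7, 0.2]
finger_gap: 85.3
[ -4.42166751   6.10588777 106.52209448  -0.11449571  65.82916392
 -16.81747258]
```

```bash
python3 -m pendant '[[[0.05,-0.1,0.2,0],[0.03,-0.1,0.2,0],[0,0,0.2,0],[0,0,0.15,0],[0,0,0,0],[0,0,0,0],[0,0,0,0],[0,0,0,0],[0,0,0,0],[0,0,0,0]]]'; python3 - <<'E'
from h import *
s=sense(); print(s["joint_pos"],s["tool_pos"],s["tcp_rot"])
E
```

```text
time: 7.12
tool_pos: [539.3, 13.9, 33.2]
tcp_rot: [179.5, -1.4, 12.5]
ft_force: [-1.1, 0.4, 0.4]
finger_gap: 85.6
[ -3.89237766   7.78067948 106.76077953  -0.12892273  63.99634623
 -16.28840209] [539.28568462  13.88618851  33.23076119] [179.47722996  -1.37053549  12.457322  ]
```

```bash
python3 -m pendant '[[[0,0.02,0.12,0],[0,0,0,0],[0,0,0,0],[0,0,0,0],[0,0,0,0],[0,0,0,0],[0,0,0,0],[0,0,0,0],[0,0,0,0],[0,0,0,0]]]' -1 40; python3 - <<'E'
from h import *
s=sense(); im=snapshot("wrist"); cv2.imwrite("pics/w4.png",im[:,:,::-1])
print(s["tool_pos"],s["tcp_rot"])
E
```

```text
time: 7.95
tool_pos: [539.9, 13.4, 31.6]
tcp_rot: [179.5, -1.4, 12.4]
ft_force: [-0.4, 0.4, 0.5]
finger_gap: 29.3
[539.85484515  13.38549988  31.59647441] [179.46747412  -1.41741341  12.44533525]
```

View pics/w4.png

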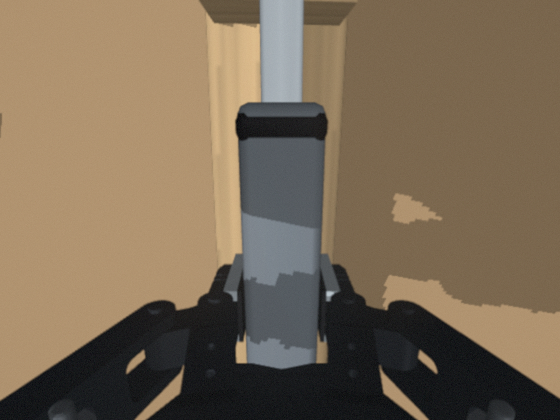

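```bash
python3 -m pendant '[[[0,0.3,0,0],[0,0.4,0,0],[0,0.4,0,0],[0,0.4,0,0],[0,0.4,0,0],[0,0.4,0,0],[0,0.4,0,0],[0,0.4,0,0],[0,0.4,0,0],[0,0.4,0,0]]]'; python3 - <<'E'
from h import *
s=sense(); print(s["ft_force"],s["wrist_torque"],s["tcp_rot"]);im=snapshot("wrist"); cv2.imwrite("pics/w5.png",im[:,:,::-1])
E
```

```text
time: 8.83
tool_pos: [555.2, -54.4, 31.6]
tcp_rot: [-179.5, -1.3, 12.7]
ft_force: [-3.4, 9.1, 4.9]
finger_gap: 29.5
[-3.36553068  9.08978936  4.87041495] [ 0.92009782  0.44149514 -0.14166434] [-179.52303973   -1.33473741   12.67064824]
```

View pics/w5.png

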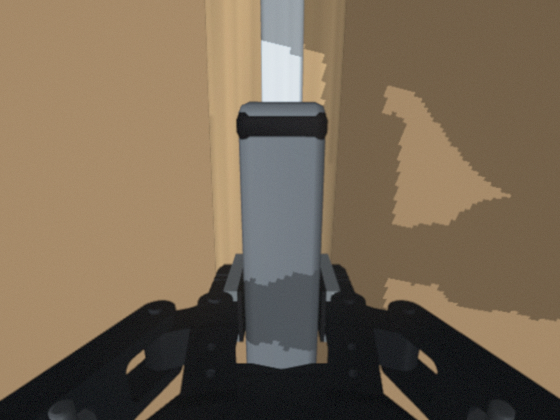

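```bash
python3 -m pendant '[[[0,0.3,0,0],[-0.01,0.3,0,0],[-0.01,0.3,0,0],[-0.01,0.3,0,0],[-0.01,0.2,0,0],[0,0.1,0,0],[0,0.1,0,0],[0,0.1,0,0],[0,0.1,0,0],[0,0.1,0,0]]]'; python3 - <<'E'
from h import *
s=sense(); print(s["ft_force"],s["wrist_torque"],s["tcp_rot"],np.linalg.norm(s["tool_pos"][:2]-[539.9,13.4]));im=snapshot("wrist"); cv2.imwrite("pics/w6.png",im[:,:,::-1])
E
```

```text
time: 9.72
tool_pos: [561.8, -86.1, 31.1]
tcp_rot: [-178.7, -1.3, 12.7]
ft_force: [-1.3, 7.5, 4.1]
finger_gap: 29.6
[-1.33952604  7.46574155  4.08534157] [ 0.68263943  0.26624134 -0.07889823] [-178.74883584   -1.26415197   12.71646335] 101.91966708087541
```

View pics/w6.png

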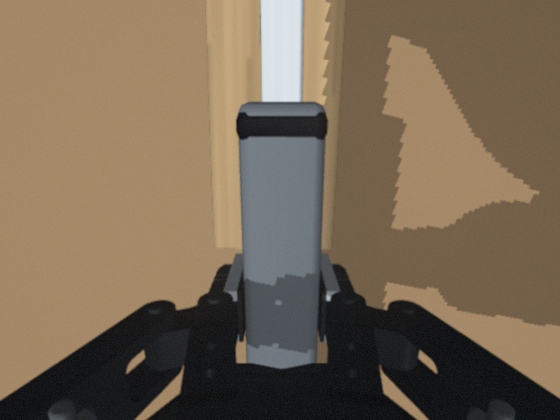

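```bash
python3 -m pendant '[[[0,0.1,0,0],[0,0.1,0,0],[0,0.1,0,0],[0,0.1,0,0],[0,0.1,0,0],[0,0,0,0],[0,0,0,0],[0,0,0,0],[0,0,0,0],[0,0,0,0]]]'; python3 - <<'E'
from h import *
s=sense(); print(s["ft_force"],s["wrist_torque"],s["tcp_rot"],np.linalg.norm(s["tool_pos"][:2]-[539.9,13.4]));show("top",(200,200,340,300),5,"pics/top7.png");show("wrist",(0,0,560,420),1,"pics/w7.png")
E
```

```text
time: 10.6
tool_pos: [562.1, -87.3, 30.8]
tcp_rot: [-177.9, -1.1, 12.9]
ft_force: [0.2, 2.4, 1.2]
finger_gap: 29.6
[0.1783503  2.44117914 1.19130016] [0.36364032 0.10504776 0.00554444] [-177.90362992   -1.11662377   12.8554877 ] 103.10047266201178
```

View pics/top7.png

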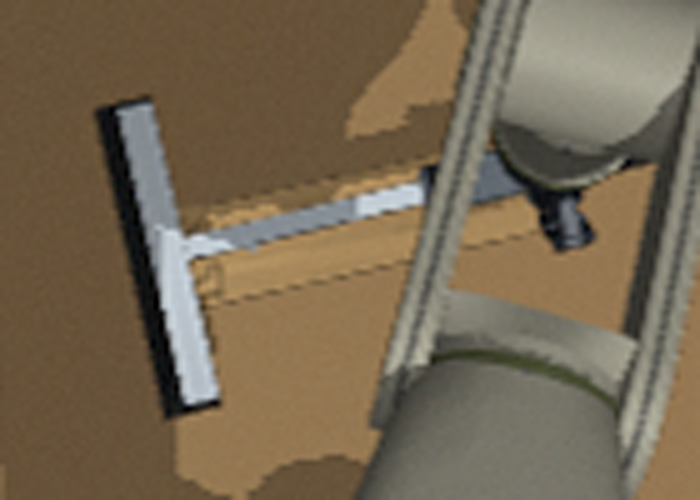

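View pics/w7.png

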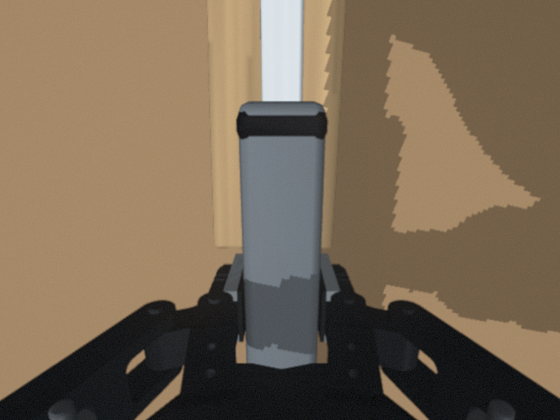

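```bash
python3 -m pendant '[[[0,0,-0.02,0],[0,0,0,0],[0,0,0,0],[0,0,0,0],[0,0,0,0],[0,0,0,0],[0,0,0,0],[0,0.2,0,0],[0,0.2,0,0],[0,0.2,0,0]]]'; python3 - <<'E'
from h import *
s=sense(); print(s["ft_force"],s["wrist_torque"],s["tcp_rot"],np.linalg.norm(s["tool_pos"][:2]-[539.9,13.4]))
E
```

```text
time: 11.53
tool_pos: [561.9, -87.8, 30.6]
tcp_rot: [-176.8, -0.9, 12.9]
ft_force: [-6.3, 19.6, 9.9]
finger_gap: 29.3
[-6.30875478 19.55114771  9.85960087] [ 2.40830099  0.84903513 -0.15352651] [-176.78949699   -0.92261096   12.93096035] 103.59792787346771
```

```bash
python3 -m pendant '[[[0,0,0,0],[0,0,0,0],[0,0,0,0],[0,0,0,0],[0,0,0,0],[0,0,0,0],[0,0,0,0],[0,0,0,0],[0,0,0,0],[0,0,0,0]]]' 1; python3 - <<'E'
from h import *
s=sense(); print(s["ft_force"],s["tcp_rot"],np.linalg.norm(s["tool_pos"][:2]-[539.9,13.4]));show("wrist",(0,0,560,420),1,"pics/w8.png")
E
```

```text
time: 12.37
tool_pos: [562.4, -89.6, 30.9]
tcp_rot: [-176.9, -0.9, 12.9]
ft_force: [-0.0, -0.1, 0.4]
finger_gap: 85.4
[-0.01585558 -0.07198839  0.36641274] [-176.92853326   -0.94669289   12.92220306] 105.41670461924609
```

View pics/w8.png

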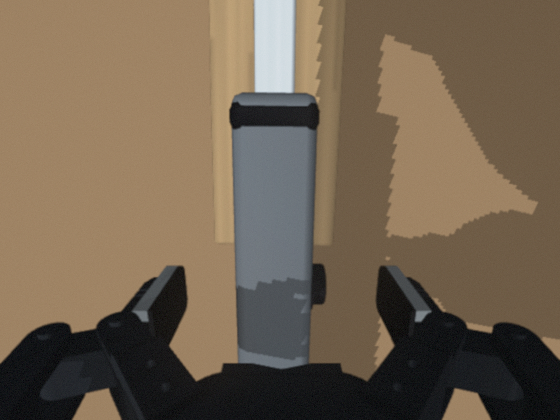

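```bash
python3 - <<'E'
from h import *
s=sense()
R=Ro.from_euler('xyz',s["tcp_rot"],degrees=True).as_matrix()
P=onplane("wrist",[(234,140),(316.5,140),(238,330),(310.5,330),(275,95)],64,s)
b=onplane("wrist",[(325,264),(325,284),(325,303)],52,s)
for p in np.r_[P,b]: print(p.round(1),((p-s["tool_pos"])@R).round(1))
m=(P[0]+P[1]-P[2]-P[3]);a=m/np.linalg.norm(m);print(np.degrees(np.arctan2(m[1],m[0])))
c=P[:4].mean(0); t=P[4]-28*a; n=np.array([-a[1],a[0],0]); t=t+n*((c-t)@n); t[2]=52
print("btn lateral",(b[1]-c)@n, "along from mouth",(P[4]-b[1])@a)
print("target grasp",t, "tool frame rel TCP",(t-s["tool_pos"])@R)
E
```

```text
[533.3 -33.1  64. ] [-15.1 -63.3 -30. ]
[560.7 -26.8  64. ] [ 12.9 -63.2 -29.5]
[ 548.7 -104.4   64. ] [-16.1   9.6 -33.9]
[576.6 -98.3  64. ] [ 12.5   9.9 -33.5]
[543.7 -15.7  64. ] [ -1.2 -77.8 -29. ]
[578.1 -74.5  52. ] [ 19.  -12.3 -20.1]
[580.4 -83.2  52. ] [ 19.4  -3.3 -20.6]
[582.7 -91.8  52. ] [ 19.7   5.5 -21.1]
102.39360289014677
btn lateral -21.205319291516062 along from mouth 73.76499357865531
target grasp [549.86618361 -43.03187311  52.        ] tool frame rel TCP [ -1.4225626  -49.23045798 -18.50823817]
```

```bash
python3 -m pendant '[[[-0.07,-0.4,0,0],[0,-0.45,0,0],[0,-0.45,0,0],[0,-0.45,0,0],[0,-0.4,0,0],[0,-0.3,0,0],[0,0,0,0],[0,0,0,0],[0,0,0,0],[0,0,0,0]]]'; python3 - <<'E'
from h import *
s=sense(); R=Ro.from_euler('xyz',s["tcp_rot"],degrees=True).as_matrix()
print(s["ft_force"],s["tcp_rot"],(np.array([549.9,-43,52])-s["tool_pos"])@R);show("wrist",(0,0,560,420),1,"pics/w9.png")
E
```

```text
time: 13.25
tool_pos: [548.2, -35.3, 33.9]
tcp_rot: [-176.9, -1.0, 13.1]
ft_force: [-0.4, -0.3, 0.2]
finger_gap: 85.6
[-0.3731719  -0.27920896  0.21445276] [-176.91300004   -0.95268861   13.05872099] [  0.21706252   6.91439021 -18.50122998]
```

View pics/w9.png

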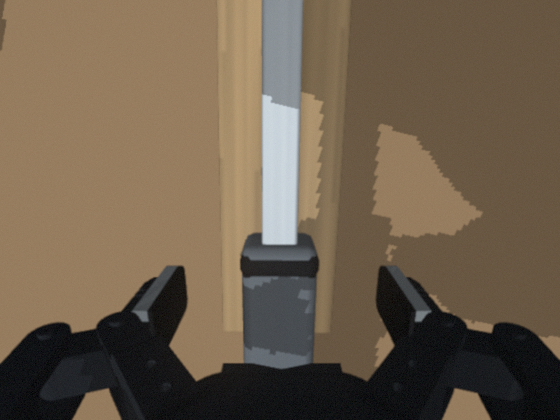

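```bash
python3 -m pendant '[[[0,0.15,0.03,0],[0,0.15,0.03,0],[0,0,0,0],[0,0,0,0],[0,0,0,0],[0,0,0,0],[0,0,0,0],[0,0,0,0],[0,0,0,0],[0,0,0,0]]]' - ; python3 -m pendant '[[[0,0,0,0],[0,0,0,0],[0,0,0,0],[0,0,0,0],[0,0,0,0],[0,0,0,0],[0,0,0,0],[0,0,0,0],[0,0,0,0],[0,0,0,0]]]' -1 80; python3 - <<'E'
from h import *
s=sense(); R=Ro.from_euler('xyz',s["tcp_rot"],degrees=True).as_matrix()
print(R.round(4),s["ft_force"],s["wrist_torque"],s["tcp_rot"],(np.array([549.9,-43,52])-s["tool_pos"])@R);show("wrist",(0,0,560,420),1,"pics/w10.png");show("side",(240,160,380,270),5,"pics/s10.png")
E
```

```text
time: 14.13
tool_pos: [549.9, -43.5, 32.0]
tcp_rot: [-176.9, -0.9, 12.9]
ft_force: [-0.0, 0.5, -0.2]
finger_gap: 85.8
time: 14.97
tool_pos: [550.2, -43.4, 32.4]
tcp_rot: [-176.9, -1.0, 12.9]
ft_force: [-0.6, -0.2, -0.3]
finger_gap: 29.2
[[ 0.9745  0.2243  0.0046]
 [ 0.2237 -0.9731  0.0559]
 [ 0.017  -0.0534 -0.9984]] [-0.5778476  -0.24312807 -0.298449  ] [-0.07045662  0.01352999  0.03728922] [-176.93674181   -0.97362967   12.92872792] [  0.09238774  -1.49027559 -19.58429418]
```

View pics/w10.png

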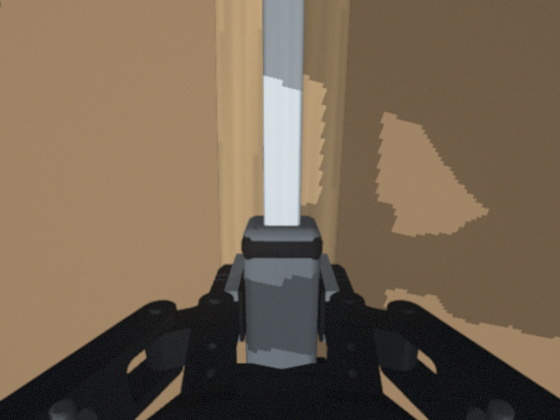

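View pics/s10.png

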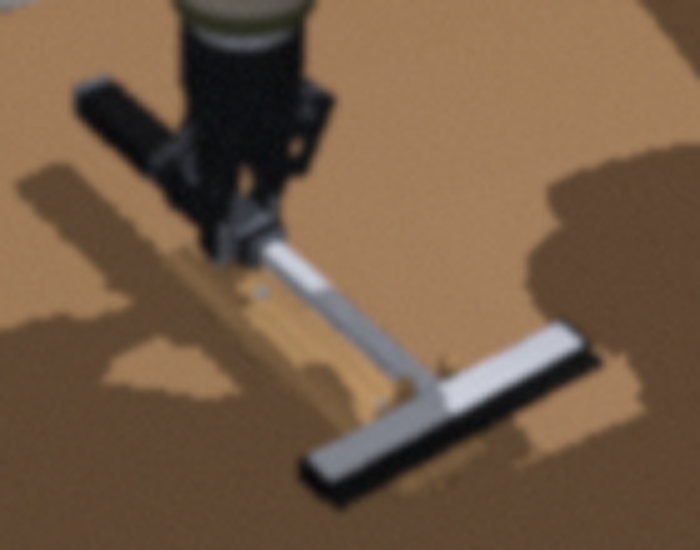

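```bash
python3 -m pendant '[[[0,-0.005,-0.1,0],[0,-0.01,-0.2,0],[0,-0.015,-0.3,0],[0,-0.015,-0.3,0],[0,-0.015,-0.3,0],[0,-0.015,-0.3,0],[0,-0.01,-0.2,0],[0,-0.005,-0.1,0],[0,0,0,0],[0,0,0,0]]]'; python3 - <<'E'
from h import *
s=sense()
print(s["ft_force"],s["wrist_torque"],s["tcp_rot"]);show("wrist",(0,0,560,420),1,"pics/w11.png");show("side",(240,160,380,270),5,"pics/s11.png")
E
```

```text
time: 15.9
tool_pos: [548.3, -43.5, 71.3]
tcp_rot: [-176.9, -0.8, 12.9]
ft_force: [-0.3, -0.6, -4.1]
finger_gap: 28.6
[-0.28555241 -0.60288681 -4.1466068 ] [-0.06811482  0.02196156  0.00789791] [-176.89370396   -0.84561609   12.9240165 ]
```

View pics/s11.png

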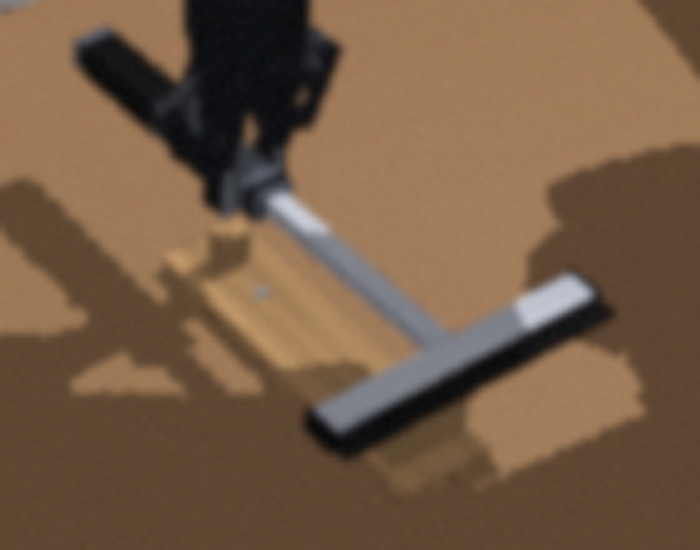

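```bash
python3 -m pendant '[[[0,-0.01,-0.2,0],[0,-0.015,-0.3,0],[0,-0.015,-0.3,0],[0,-0.015,-0.3,0],[0,-0.015,-0.3,0],[0,-0.015,-0.3,0],[0,-0.01,-0.2,0],[0,-0.005,-0.1,0],[0,0,0,0],[0,0,0,0]]]'; python3 - <<'E'
from h import *
s=sense()
print(s["ft_force"],s["wrist_torque"],s["tcp_rot"],s["tool_pos"]);show("side",(240,130,380,240),5,"pics/s12.png");show("wrist",(0,0,560,420),1,"pics/w12.png")
E
```

```text
time: 16.83
tool_pos: [547.4, -43.7, 115.5]
tcp_rot: [-176.9, -0.8, 12.9]
ft_force: [-0.4, -0.6, -3.7]
finger_gap: 29.3
[-0.36272944 -0.55939075 -3.73032201] [-0.0840026  -0.04575716  0.01447513] [-176.87320279   -0.80605892   12.92634843] [547.39860759 -43.71944042 115.46587176]
```

View pics/s12.png

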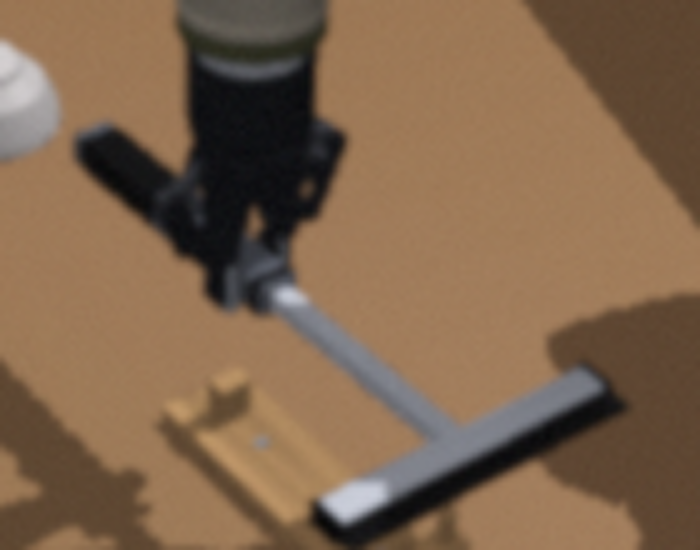

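View pics/w12.png

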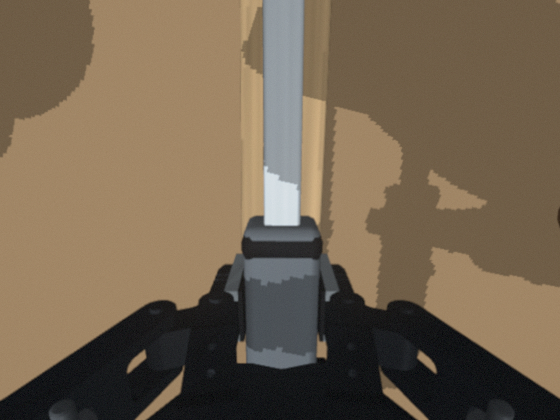

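```bash
python3 - <<'E'
from h import *
show("top",(200,190,340,300),5,"pics/t13.png")
E
```

View pics/t13.png

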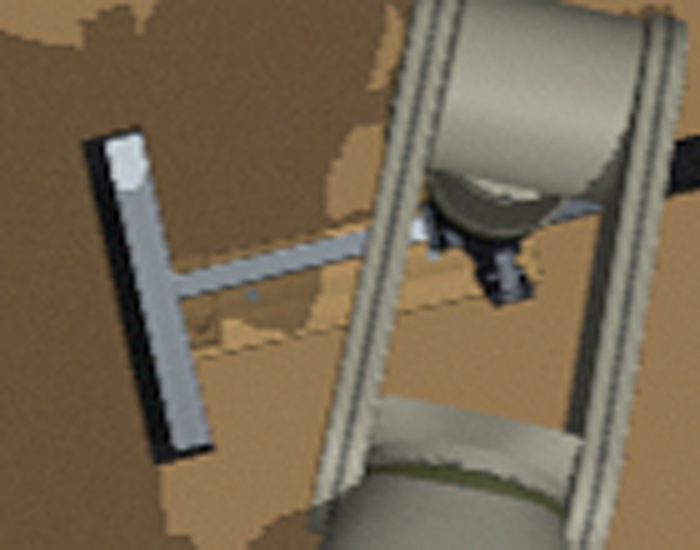

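```bash
python3 - <<'E'
from h import *
def tri(a,b):
    o1,d1=ray("top",[a]);o2,d2=ray("side",[b]);d1=d1[0];d2=d2[0]
    k=np.linalg.lstsq(np.c_[d1,-d2],o2-o1,rcond=None)[0];p,q=o1+k[0]*d1,o2+k[1]*d2
    return ((p+q)/2).round(1),round(float(np.linalg.norm(p-q)),1)
def t(x,y,v0): return ((x+.5)/5-.5+200,(y+.5)/5-.5+v0)
def sd(x,y,v0): return ((x+.5)/5-.5+240,(y+.5)/5-.5+v0)
print("after far/near",tri(t(140,130,190),sd(318,505,130)),tri(t(213,448,190),sd(577,366,130)))
print("before",tri(t(150,98,200),sd(306,468,160)),tri(t(217,402,200),sd(567,322,160)))
# expected corners if level and lifted 83, for butt top
u=np.array([np.cos(np.radians(102.2)),np.sin(np.radians(102.2)),0]); n=np.array([-u[1],u[0],0])
m=np.array([543.7,-15.7,64.]); 
for dz in(0,83): print(proj("side",[m-200*u+n*15+[0,0,dz],m-200*u-n*15+[0,0,dz]]))
print(sd(112,78,160),sd(75,100,160),sd(115,125,130),sd(76,147,130))
E
```

```text
after far/near (array([601.2, 158.5, 144.1]), 2.5) (array([409.1, 113.1, 142.5]), 2.9)
before (array([605.9, 161. ,  60.2]), 5.1) (array([410.9, 118. ,  64.1]), 3.6)
[[260.5080909  173.72988495]
 [253.09434809 176.8276144 ]]
[[260.44585774 153.36937557]
 [252.76482985 156.39803155]]
(262.0, 175.2) (254.6, 179.6) (262.6, 154.6) (254.8, 159.0)
```

```bash
python3 -m pendant '[[[0,0,0,0],[0,0,0,0],[0,0,0,0],[0,0,0,0],[0,0,0,0],[0,0,0,0],[0,0,0,0],[0,0,0,0],[0,0,0,0],[0,0,0,0]]]'; python3 - <<'E'
from h import *
show("side",(0,0,560,420),1,"pics/s14.png"); s=sense(); print(s["tool_pos"],s["tcp_rot"],s["qd"].round(2),s["finger_gap"])
E
```

```text
time: 17.82
tool_pos: [545.9, -43.4, 113.1]
tcp_rot: [-176.8, -0.6, 12.9]
ft_force: [-0.6, -0.9, -2.7]
finger_gap: 28.8
[545.9487626  -43.41706505 113.1692581 ] [-176.77899269   -0.60108421   12.9255297 ] [ 0.02 -0.05 -0.08 -0.    0.01 -0.14] 28.587334469132543
```

View pics/s14.png

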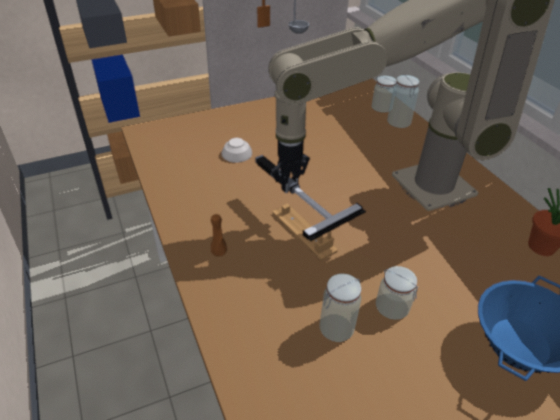

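```bash
python3 -c "
from bench import *
print(hand_in())"
```

```text
the job is handed in; nothing more can be done
None
```

The squeegee is extended to the second stop and locked. At hand-in, at 17.8 s of the 42 s allowed, the arm was still holding it level and still about 8 cm above where it lay.

**What I did:** I squeezed the button flush (finger gap 29.3 mm) and pulled the handle about 103 mm. That includes roughly 3 mm of play before the fork held the head. At the stop, about 20 N more moved it only about half a millimetre. I then let the button out, moved the grip to about 27 mm behind the mouth, well ahead of the button, and lifted at 80 N grip.

**What the last checks showed:**
- **Locked:** the wrist picture after I opened the fingers showed the button sprung out, which it cannot do between stops. After the lift, the head's back edge measured about 156 mm from the mouth, against 155 mm expected at the second stop.
- **Height and level:** the tool centre point (TCP) ended 80.8 mm above its position when it gripped the handle. The two-camera check, taken when the TCP reading was 83 mm, gave 78 to 84 mm at the two ends of the head. The butt had also risen as expected.
- **Other objects:** the jars, bowl and pestle stood where they were in the first pictures.

**What disagreed or went wrong:**
- One descent fell 17 mm short and drifted 12 mm sideways, for reasons I did not find. I corrected it before gripping.
- The arm tilted about 3° while pulling against the stop. I gripped again while the tool lay on its rest, and it came up level.
- The mouth's movement measured by camera was 106.7 mm, against about 103 mm by the arm. I put that down to camera calibration.
- The TCP height reading dropped about 2 mm during the last hold (115.5 to 113.2 mm). I took this as sensor noise or slight sag.

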